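# Ink the lining arm and hold it level over its pin

### The job

Lift the metal lining arm off its wooden rest by its balance point, keeping it level, and dip the tip of its nib into the white ink pot, at least a centimetre below the rim. Then carry it to the lining wheel and finish while holding it still and level just above its place there: the boss centred a few centimetres over the pivot pin, the nib over the middle of the upturned cup. Do not set it down or let go, let nothing touch the lining wheel, and leave the pot, tumbler and jar where they are.

Things in the scene. Friction and masses are not known exactly. Their poses are not given: they have to be found in the camera images.
- lever_balance (a point): Balance point (centre of mass) of the lining arm: loose, dark cast metal, 0.45 kg, 211 mm long. A bar 14 mm wide, 20 mm high joins a heavy round boss (40 mm across, 36 mm high) to a small 22 mm head with a nib pointing down. The point is at the bar's mid-width and mid-height, 70 mm from the boss axis, 110 mm from the nib. x runs along the bar to the nib, z up. Starts level on the rest, 90 mm up.
- lever_boss (a point): Centre of the underside of the arm's boss: 70 mm behind the balance point (its -x) and 18 mm below it. Same axes as the arm.
- lever_nib (a point): Lower tip of the nib, 5 mm across: 110 mm ahead of the balance point (its +x) and 55 mm below it. The nib is a 10 mm rod tapering over its last 14 mm. Same axes as the arm.
- rest: Fixed wooden rest under the arm: board 210 x 75 x 12 mm, a round post (48 mm across, 72 mm high) under the boss and, 145 mm along x, a 12 mm thick plate carrying the bar at 80 mm between two cheeks 90 mm high. The arm lifts straight up out of it. Origin on the table under the boss; x towards the plate, along the arm. Rest and lining wheel may swap sides.
- machine: Lining wheel, fixed: grey base 270 x 90 x 22 mm, a pivot post (32 mm across, 187 mm high) and, 180 mm along x, an aluminium turntable 160 mm across, top at 90 mm, with an upturned dark glass cup 60 mm high fixed in its middle. Nothing turns. Origin on the table under the post, x from the post to the turntable's axis, z up.
- machine_pin (a point): Top centre of the pivot pin, a 12 mm steel pin standing 20 mm above the post; 207 mm above the table. Same axes as the lining wheel. The boss is to be held over it.
- machine_cup (a point): Centre of the cup's foot, the top of the upturned cup, 150 mm above the table and 180 mm from the pin. Same axes as the lining wheel. The nib is to be held over it.
- pot_rim (a point): Centre of the mouth of the ink pot, a loose open white ceramic pot, 72 mm across outside at the rim, 45 mm high, wall 4 mm, floor 5 mm, about 0.35 kg, standing on the table.
- tumbler: Bystander: dark red glass tumbler, upside down, 72 mm across, 70 mm high. Origin at its underside.
- jar: Bystander: capped amber jar, 56 mm across, 75 mm high. Origin at its underside.
There are look-alikes about, which are no part of the job. Of the things like the part that bears lever_balance, leave any that is green or red; of the rest the larger one is meant.

How it is judged:
By the outcome, as a careful person would: the job done as asked, in the order asked, and still so for the second after the job is handed in, while the arm keeps its last pose, push and grip.
It also fails if it takes over 51 s, if anything falls off the work surface, if the arm or the gripper's body presses on something with over 40 N, if the wrist force passes 120 N, or if a joint passes its speed limit or range.

### The arm

A 7-joint arm with a two-finger parallel gripper is mounted at the origin on the work surface. World frame = base frame: x ahead of the robot, y to its left, z up, the work surface at z = 0. Lengths are in m, angles in rad, forces in N, time in s.
With the tool pointing down it reaches from about 0.425 to 0.925 m from the base axis. Payload 6.8 kg.
Tool frame: the origin (TCP) lies between the finger pads; the fingertips stand 17 mm ahead of it and the grasp point (between the pads) lies 2 mm behind it; z points along the fingers, y is the direction in which the jaws open and shut (so a half turn about z gives the same grasp; the last joint's range is limited). The gripper opens to 85 mm and grips with 20 to 120 N. Pads are 22 mm wide; open, the fingers measure 114 mm over their backs; the gripper's body (76 mm by 85 mm) begins 54 mm behind the grasp point. The pads swing forward as they close: fully open they stand 13 mm farther back than shut.
Start: joints at [1.122, 0.477, 0.022, 1.555, -0.011, 1.109, -0.083], TCP at [0.226, -0.636, 0.248] pointing down, gripper open.
Joint ranges: [-2.96, 2.96], [-0.34, 2.1], [-1.41, 1.46], [0.24, 2.44], [-1.37, 4.51], [0.17, 1.92], [-2.96, 2.96]. Speed limits (rad/s): [2.39, 2.39, 3.14, 3.14, 3.14, 3.14, 3.14].

### API

Orientations are given as a unit quaternion [w, x, y, z].
In Python, from station import bot gives the robot as it stands. The module is installed in compiled form; this text tells all that it offers.
- The arm moves only by the tool carry_out, never from a script. Its argument "moves" is a list of rows, each a list of 3 entries, a list of its own where there are three numbers: the turn, a rotation vector about the tool's x, y, z in degrees, then the shift along the tool's x, y, z in cm, then the finger opening in cm, from 0 to 8.54. A call has 1 to 5 rows; each row is the pose to reach, as a shift and turn from the pose commanded when the call began, along the tool's axes at that moment; what a row does not reach only later rows make up. A row lasts 1/8 s, in which the tool goes at most 62.5 mm and 10.7 degrees, less where a joint would pass 70% of its speed; a pose out of reach is approached as far as the arm can. A call with a gripper value outside its range is refused whole. The fingers move at their own pace and stop on an object; "newtons" is the grip in N (left out, the last holds). Time passes only in rows, so rows that repeat a pose let the fingers close. It gives the time, the measured TCP pose, the force and the opening at its end, in the units of the state.
- bot.get_obs(): the state, without advancing time (a new reading comes with each control period).
- bot.read_camera(name): name is "scene" or "top" or "wrist"; returns the picture (384x512x3 uint8, red, green, blue); there is no depth.
- bot.camera_info(name): a dict with "vertical_fov" (degrees; the focal length in pixels is half the picture's height over the tangent of half this angle, whatever the lens; pixels are square), "cx", "cy" (the principal point, pixels), "k1" (the pictures are not rectified: a ray, as slopes to the right and down, at radius r is drawn at 1 + k1 r^2 times it, then the intrinsics apply), "position" and "attitude" of the camera in the world. Camera axes: x right, y up, looking along -z (the intrinsics and any distortion apply to the point x, -y, -z); pixel columns grow to the right and rows downward; lengths in m; the calibration is good to about 2 mm. A picture is of the moment at which its call begins: read the wrist's pose just before it. camera_info takes no time and is no camera call; for the wrist camera it gives the pose at the moment of the call.
- bot.hand_in(): hands the job in, once; it reports no verdict.
Trained networks look in the newest picture that a camera, given by its name, has taken for a name from the list of things; names that differ only in an ending like _2 or _b are one class to them, and where a whole thing is asked for, a point or a joint stands for the part that bears it (a point fixed in the world has none). Each returns a list of dicts, best first, with "score" (0 to 1); they miss things now and then, are a little off and sometimes report something else, mostly with a low value. They report only what shows in the picture. A call takes as long as a camera call. They do not tell look-alikes from the thing itself.
- bot.silhouettes(label, camera): "region" (384x512 bool, what is visible of it) and "location" ([column, row] in pixels, amid what is visible of it).
The state is a dict: "t": time; "q": joint angles; "joint_vel": joint speeds; "joint_torque": joint torques, N m; "eef_pos": TCP position; "tool_rot": TCP orientation; "contact_force": force on the tool from outside, world axes, zero at the start; "torque": the same for the moment, N m; "gripper_width": opening from 0.0 (shut) to 1.0 (fully open).
Only numpy, scipy, OpenCV 4.12 (cv2) and the standard library are available. Lean on these libraries where they do the work, as an engineer would, in place of code of your own. Each camera call takes 0.05 s, during which the arm holds its last target. There are 200 camera calls.

## Working session

There is one attempt and no reset: what is moved stays moved. The work goes in short steps, Python scripts to look and compute and a tool call to move; the robot and the scene stay as the last step left them, time stands still between calls to the robot, and variables do not carry over. Pictures are saved under pics/ and viewed, about 8 in all and at most 12, crops included, and the job is handed in when it is done.

Besides the shell and the picture viewer there is one more tool, called after ">>>" in YAML: its name, and indented under it one key for each argument. carry_out: Moves the arm, as the interface text tells. Its arguments: {"type":"object","properties":{"moves":{"type":"array"},"newtons":{"type":"number"}},"required":["moves"]}

```bash
mkdir -p pics; cat > h.py <<'E'
import numpy as np, cv2
from scipy.spatial.transform import Rotation as R
from station import bot
def rot(a):
    a=np.array(a,float)
    return a if a.shape==(3,3) else R.from_quat(a,scalar_first=True).as_matrix()
def K(i):
    f=192/np.tan(np.radians(i["vertical_fov"])/2); return f,i["cx"],i["cy"],i["k1"]
def ray(i,p):
    f,cx,cy,k=K(i); d=np.array([(p[0]-cx)/f,(p[1]-cy)/f]); u=d.copy()
    for _ in range(30): u=d/(1+k*(u@u))
    return rot(i["attitude"])@np.array([u[0],-u[1],-1.])
def atz(i,p,z):
    v=ray(i,p); o=np.array(i["position"]); return o+v*(z-o[2])/v[2]
def proj(i,P):
    f,cx,cy,k=K(i); c=rot(i["attitude"]).T@(np.array(P,float)-i["position"])
    u=np.array([c[0],-c[1]])/-c[2]; u=u*(1+k*(u@u)); return u*f+[cx,cy]
def save(im,n): cv2.imwrite("pics/"+n,im[:,:,::-1])
E
python3 - <<'E'
from h import *
print(bot.get_obs())
for c in("scene","top"):
    im=bot.read_camera(c); i=bot.camera_info(c); print(c,i); save(im,c+"1.png"); np.save(c+"1.npy",im)
    for l in("lever_balance","rest","machine","pot_rim","tumbler","jar"):
        for d in bot.silhouettes(l,c):
            z={"lever_balance":.1,"rest":.0,"machine":.09,"pot_rim":.045,"tumbler":.07,"jar":.075}[l]
            print(c,l,round(d["score"],2),np.round(d["location"]),d["region"].sum(),atz(i,d["location"],z).round(3))
E
```

```text
{'t': 0.0, 'q': array([ 1.12191942,  0.47779701,  0.02235292,  1.5564661 , -0.01151146,
        1.10928187, -0.08311645]), 'joint_vel': array([-0.00046739,  0.00075656, -0.00079319, -0.00082975,  0.00055729,
        0.00171351, -0.00061932]), 'joint_torque': array([-7.55048713e-04, -5.96441710e+01,  1.60736818e+00, -2.81190115e+01,
        1.24478806e-02,  9.47217224e-03,  1.21485149e-05]), 'eef_pos': array([ 0.22539286, -0.63565905,  0.24732183]), 'tool_rot': array([-8.85317476e-04,  9.85519566e-01,  1.69559291e-01, -2.19045661e-04]), 'contact_force': array([-0.18541128,  0.39492592, -0.0098678 ]), 'torque': array([ 0.00122347,  0.00341646, -0.05659468]), 'gripper_width': 1.001252029743208}
scene {'vertical_fov': 53.012213602898285, 'cx': 253.32073000338588, 'cy': 194.28193586000748, 'k1': -0.018174004134525065, 'position': array([1.37824217, 0.26218818, 1.04083598]), 'attitude': array([0.57672661, 0.23422376, 0.29774459, 0.72379127])}
scene lever_balance 0.93 [365. 202.] 423 [0.429 0.424 0.1  ]
scene lever_balance 0.65 [269. 203.] 272 [0.507 0.111 0.1  ]
scene lever_balance 0.6 [35
[... 476 characters left out ...]
17314407399, 'cy': 191.3572141653154, 'k1': -0.12246661089028396, 'position': array([0.4348434 , 0.06935688, 1.2258472 ]), 'attitude': array([-0.70629346, -0.02968806,  0.03576774,  0.70639142])}
top lever_balance 0.96 [119. 268.] 758 [0.337 0.417 0.1  ]
top lever_balance 0.91 [238. 236.] 368 [0.423 0.103 0.1  ]
top lever_balance 0.87 [131. 164.] 374 [0.612 0.391 0.1  ]
top lever_balance 0.82 [184. 209.] 614 [0.494 0.246 0.1  ]
top rest 0.81 [187. 212.] 1507 [0.49  0.252 0.   ]
top machine 0.68 [371. 192.] 4412 [ 0.54  -0.253  0.09 ]
top pot_rim 0.84 [276. 160.] 506 [ 0.632 -0.001  0.045]
top tumbler 0.87 [303. 121.] 474 [ 0.737 -0.074  0.07 ]
top jar 0.92 [242. 124.] 411 [0.728 0.095 0.075]
```

```bash
python3 - <<'E'
from h import *
im=np.load("top1.npy"); c=cv2.resize(im[80:330,70:470],None,fx=2,fy=2,interpolation=cv2.INTER_CUBIC); save(c,"topc.png")
im=np.load("scene1.npy"); c=cv2.resize(im[140:310,90:400],None,fx=2.5,fy=2.5,interpolation=cv2.INTER_CUBIC); save(c,"scenec.png")
E
```

```text
(no output)
```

View pics/topc.png

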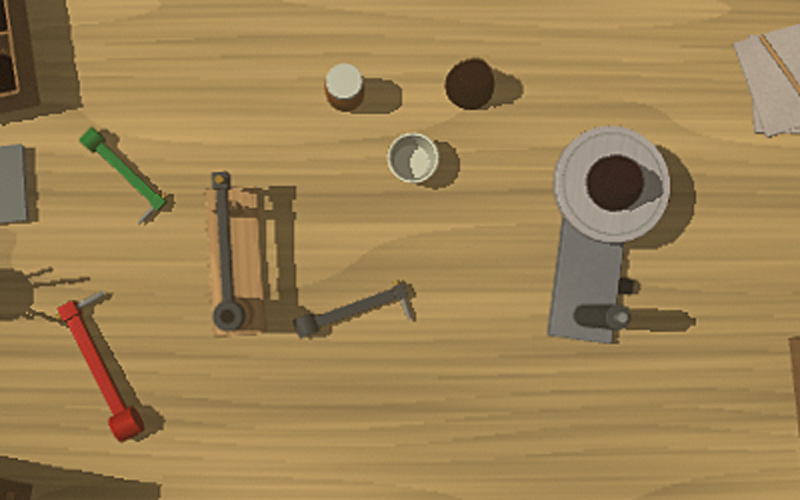

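View pics/scenec.png

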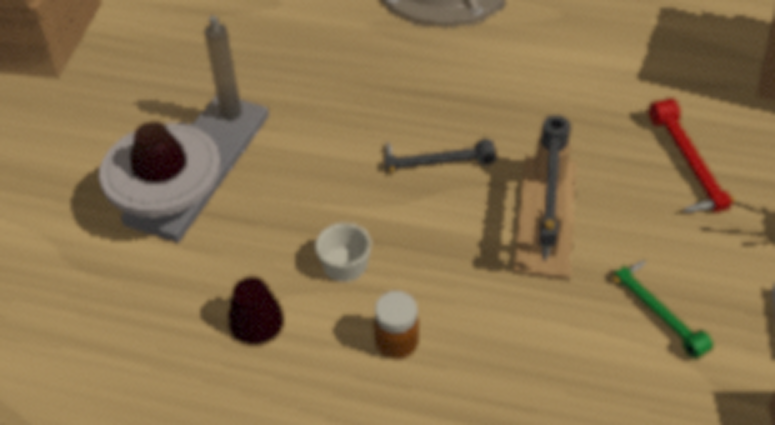

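The candidates for the lining arm are:
- dark arm on the rest, top camera (184,209)
- small dark arm lying on the table, (238,236)
- red arm, (119,268)
- green arm, (131,164)

I'm choosing the larger dark one, which stands on the wooden rest. Boss top is at about (184,238) and head at about (180,170). Pin is at about (379,238), cup foot at about (377,171) and pot mouth at about (276,159).

```bash
python3 - <<'E'
from h import *
from scipy.optimize import least_squares
T=bot.camera_info("top"); S=bot.camera_info("scene")
t=lambda x,y:np.array([70+x/2-.25,80+y/2-.25]); s=lambda x,y:np.array([90+x/2.5-.3,140+y/2.5-.3])
pts={"boss_top .108":(t(229,316),s(556,127),.108),"pin .207":(t(618,316),s(212,22),.207),"cup .15":(t(614,183),s(153,130),.15),"pot .045":(t(413,157),s(343,244),.045),"head .1":(t(221,180),s(548,224),.1)}
for n,(a,b,z) in pts.items():
    r=least_squares(lambda P:np.r_[proj(T,P)-a,proj(S,P)-b],[.5,0,.1])
    print(n,"top",atz(T,a,z).round(3),"scene",atz(S,b,z).round(3),"tri",r.x.round(3),"res",np.sqrt(2*r.cost).round(1))
o=bot.get_obs(); print(R.from_quat(o["tool_rot"],scalar_first=True).as_matrix().round(3))
E
```

```text
boss_top .108 top [0.418 0.243 0.108] scene [0.423 0.244 0.108] tri [0.417 0.244 0.102] res 0.1
pin .207 top [ 0.418 -0.236  0.207] scene [ 0.424 -0.241  0.207] tri [ 0.418 -0.24   0.202] res 1.4
cup .15 top [ 0.587 -0.252  0.15 ] scene [ 0.588 -0.269  0.15 ] tri [ 0.588 -0.258  0.15 ] res 3.8
pot .045 top [ 0.637 -0.001  0.045] scene [ 0.636 -0.002  0.045] tri [ 0.637 -0.001  0.046] res 0.3
head .1 top [0.597 0.257 0.1  ] scene [0.59  0.255 0.1  ] tri [0.596 0.256 0.108] res 0.2
[[ 0.943  0.334  0.   ]
 [ 0.334 -0.943 -0.   ]
 [ 0.     0.    -1.   ]]
```

>>> carry_out:
  moves:
    - [[0, 0, 3], [6, -4.5, -4], 8.5]
    - [[0, 0, 6], [10, -8, -7.5], 8.5]
    - [[0, 0, 9], [15, -11, -7.5], 8.5]
    - [[0, 0, 12], [20, -14.5, -7.5], 8.5]
    - [[0, 0, 15.3], [24, -17.5, -7.5], 8.5]

```text
t: 1.32
eef_pos: [0.3931, -0.3914, 0.324]
tool_rot: [0.001, 0.999, 0.036, 0.001]
contact_force: [1.3, 0.4, 0.1]
gripper_width: 0.997
```

>>> carry_out:
  moves:
    - [[0, 0, 0], [3, -4, -2], 8.5]
    - [[0, 0, 0], [6, -8, -4], 8.5]
    - [[0, 0, 0], [9, -12, -6], 8.5]
    - [[0, 0, 0], [9, -12, -6], 8.5]

```text
t: 1.82
eef_pos: [0.4761, -0.2624, 0.3853]
tool_rot: [0.0, 0.999, 0.041, 0.002]
contact_force: [0.3, -0.7, 0.1]
gripper_width: 0.992
```

```bash
python3 - <<'E'
from h import *
i=bot.camera_info("wrist"); im=bot.read_camera("wrist"); np.save("w1.npy",im)
import pickle; pickle.dump(i,open("w1.pkl","wb"))
print(i,bot.get_obs()["eef_pos"]); 
for n,P in (("pin",[.418,-.238,.207]),("cup",[.59,-.256,.15]),("pot",[.637,-.001,.045])): print(n,proj(i,P).round(0))
save(cv2.resize(im,None,fx=1.5,fy=1.5),"w1.png")
E
```

```text
{'vertical_fov': 62.44626766654194, 'cx': 251.32503114601096, 'cy': 193.7626325836974, 'k1': -0.06834244065226883, 'position': array([ 0.55090559, -0.25536711,  0.51127481]), 'attitude': array([ 0.72780768, -0.10995213,  0.10068186, -0.66938007])} [ 0.47417338 -0.26504439  0.38419254]
pin [224. 228.]
cup [255.  59.]
pot [72. 19.]
```

View pics/w1.png

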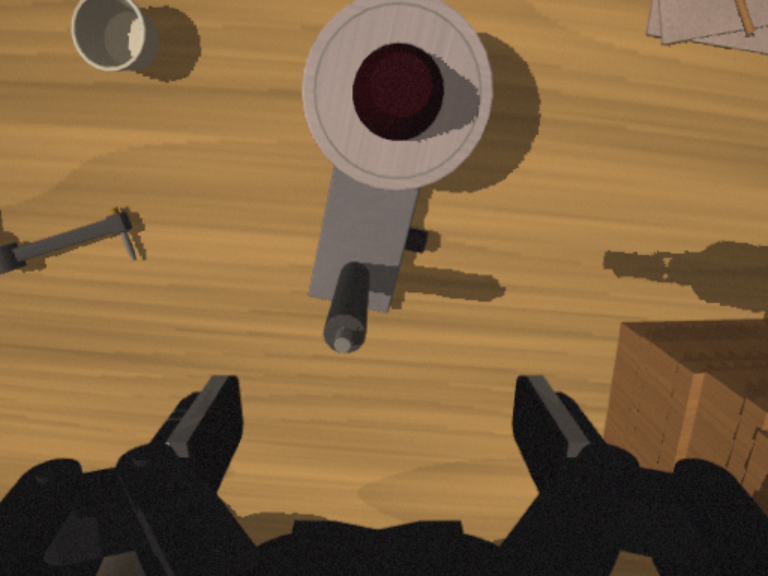

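```bash
cat > fitcup.py <<'E'
from h import *
import pickle
from scipy.optimize import least_squares
i=pickle.load(open("w1.pkl","rb")); im=np.load("w1.npy").astype(int)
pin=atz(i,(228,228.8),.207); print("pin",pin.round(4))
def circle(mask,z,i,c0,r):
    cs,_=cv2.findContours(mask.astype(np.uint8),0,cv2.CHAIN_APPROX_NONE); c=max(cs,key=cv2.contourArea)[:,0]
    W=np.array([atz(i,p,z)[:2] for p in c if 2<p[0]<509 and 2<p[1]<381])
    f=least_squares(lambda q:np.hypot(*(W-q[:2]).T)-q[2],[*c0,r],loss="soft_l1",f_scale=.001)
    return f.x,len(W)
hsv=cv2.cvtColor(im.astype(np.uint8),cv2.COLOR_RGB2HSV).astype(int); yy,xx=np.mgrid[:384,:512]; near=np.hypot(xx-265,yy-61)<75
disc=near&(hsv[...,1]<60)&(hsv[...,2]>110)
f,n=circle(disc,.09,i,(.6,-.256),.08); print("turntable",f.round(4),n)
cupm=near&(im[...,0]-im[...,1]>18)&(hsv[...,2]<110)&(hsv[...,1]>110)&(np.hypot(xx-265,yy-61)<38)
for z in (.09,.11): 
  f,n=circle(cupm,z,i,(.6,-.256),.037); print("cup",z,f.round(4),n,cupm.sum())
E
python3 fitcup.py
```

```text
pin [ 0.4173 -0.2424  0.207 ]
turntable [ 0.5922 -0.2687  0.0787] 323
cup 0.09 [ 0.598  -0.2635  0.0316] 195 2137
cup 0.11 [ 0.5958 -0.2631  0.0301] 195 2137
```

```bash
cat >> fitcup.py <<'E'
print("--top/scene")
for cam in ("top","scene"):
    i=bot.camera_info(cam); im=np.load(cam+"1.npy"); hsv=cv2.cvtColor(im,cv2.COLOR_RGB2HSV).astype(int)
    c=proj(i,[.592,-.266,.09]); near=np.hypot(xx-c[0],yy-c[1])<(36 if cam=="top" else 30)
    disc=near&(hsv[...,1]<45)&(hsv[...,2]>125)
    f,n=circle(disc,.09,i,(.59,-.266),.08); print(cam,"turntable",f.round(4),n)
E
python3 fitcup.py
```

```text
pin [ 0.4173 -0.2424  0.207 ]
turntable [ 0.5922 -0.2687  0.0787] 323
cup 0.09 [ 0.598  -0.2635  0.0316] 195 2137
cup 0.11 [ 0.5958 -0.2631  0.0301] 195 2137
--top/scene
top turntable [ 0.5939 -0.2673  0.078 ] 162
scene turntable [ 0.5951 -0.2657  0.0762] 164
```

>>> carry_out:
  moves:
    - [[0, 0, 0], [2, -6, 1], 8.5]
    - [[0, 0, 0], [3, -12, 2], 8.5]
    - [[0, 0, 0], [4, -18, 3], 8.5]
    - [[0, 0, 0], [4, -24, 3], 8.5]
    - [[0, 0, 0], [4, -30, 3], 8.5]

```text
t: 2.5
eef_pos: [0.4902, 0.0354, 0.3527]
tool_rot: [0.0, 0.999, 0.035, -0.0]
contact_force: [1.0, -0.1, 0.6]
gripper_width: 0.995
```

>>> carry_out:
  moves:
    - [[0, 0, 0], [0, -6, 2], 8.5]
    - [[0, 0, 0], [0, -12, 4], 8.5]
    - [[0, 0, 0], [-0.2, -18, 6], 8.5]
    - [[0, 0, 0], [-0.5, -21.5, 8], 8.5]
    - [[0, 0, 0], [-0.5, -21.5, 8], 8.5]

```text
t: 3.12
eef_pos: [0.4683, 0.2507, 0.2712]
tool_rot: [0.0, 0.999, 0.039, -0.002]
contact_force: [0.3, -1.2, -0.4]
gripper_width: 0.994
```

```bash
python3 - <<'E'
from h import *
import pickle
bot.read_camera("wrist"); i=bot.camera_info("wrist"); im=bot.read_camera("wrist"); np.save("w2.npy",im); pickle.dump(i,open("w2.pkl","wb"))
o=bot.get_obs(); print(o["t"],o["eef_pos"],o["tool_rot"],i["position"])
for n,P in (("boss",[.418,.244,.108]),("head",[.597,.257,.1]),("bal",[.488,.249,.1])): print(n,proj(i,P).round(0))
save(cv2.resize(im,None,fx=1.5,fy=1.5),"w2.png")
E
```

```text
3.225 [0.47038955 0.24774955 0.27274827] [ 7.01670492e-04  9.99347948e-01  3.60972307e-02 -4.18841103e-04] [0.54519318 0.25542319 0.39754321]
boss [253. 229.]
head [254.  33.]
bal [253. 157.]
```

View pics/w2.png

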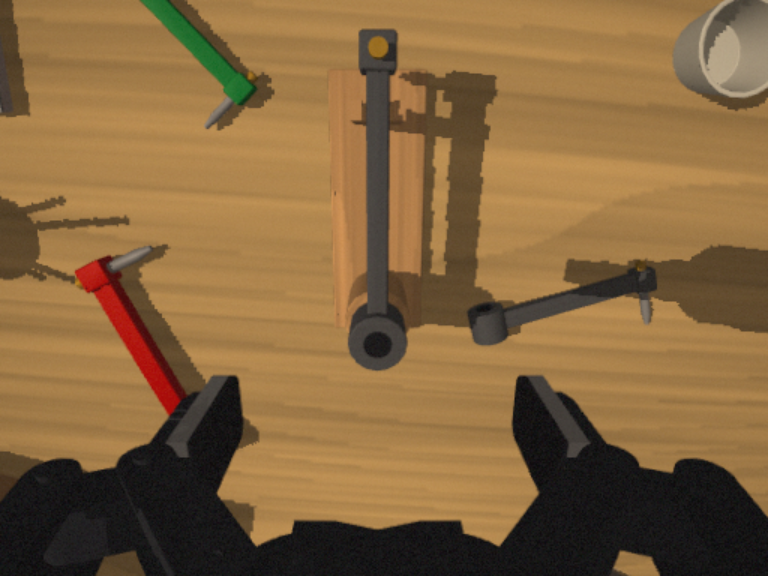

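>>> carry_out:
  moves:
    - [[0, 0, 0], [0.9, -0.1, 4], 8.5]
    - [[0, 0, 0], [1.8, -0.2, 8], 8.5]
    - [[0, 0, 0], [1.8, -0.2, 12], 8.5]
    - [[0, 0, 0], [1.8, -0.2, 12], 8.5]

```text
t: 3.72
eef_pos: [0.4871, 0.2492, 0.1512]
tool_rot: [0.002, 0.999, 0.035, -0.002]
contact_force: [-0.4, 0.7, 1.2]
gripper_width: 0.994
```

```bash
cat >> h.py <<'E'
def avg(n=8):
    P=[];Q=[]
    for _ in range(n):
        bot.read_camera("wrist"); o=bot.get_obs(); P.append(o["eef_pos"]); Q.append(R.from_quat(o["tool_rot"],scalar_first=True).as_matrix())
    m=R.from_matrix(np.array(Q)).mean().as_matrix(); return o["t"],np.mean(P,0),np.std(P,0),m
E
python3 - <<'E'
from h import *
t,p,s,m=avg(8); print(t,p.round(4),s.round(4)); print(m.round(4))
i=bot.camera_info("wrist"); im=bot.read_camera("wrist"); np.save("w3.npy",im)
import pickle; pickle.dump(i,open("w3.pkl","wb"))
g=cv2.cvtColor(im,cv2.COLOR_RGB2GRAY)
save(cv2.resize(im,None,fx=1.5,fy=1.5),"w3.png")
for n,P in (("boss",[.418,.2457,.108]),("head",[.597,.259,.1]),("bal",[.4878,.2509,.1])): print(n,proj(i,P).round(1)*1.5)
i2=pickle.load(open("w2.pkl","rb")); print("boss w2",atz(i2,(251.3,229.2),.108), atz(i2,(251.9,46),.1))
E
```

```text
4.125 [0.4887 0.2524 0.1548] [0.0003 0.0008 0.0007]
[[ 9.974e-01  7.240e-02  2.100e-03]
 [ 7.240e-02 -9.974e-01  6.000e-04]
 [ 2.200e-03 -4.000e-04 -1.000e+00]]
boss [382.95 489.75]
head [385.2  45. ]
bal [383.7  337.05]
boss w2 [0.41721463 0.24522387 0.108     ] [0.58605025 0.25757933 0.1       ]
```

View pics/w3.png

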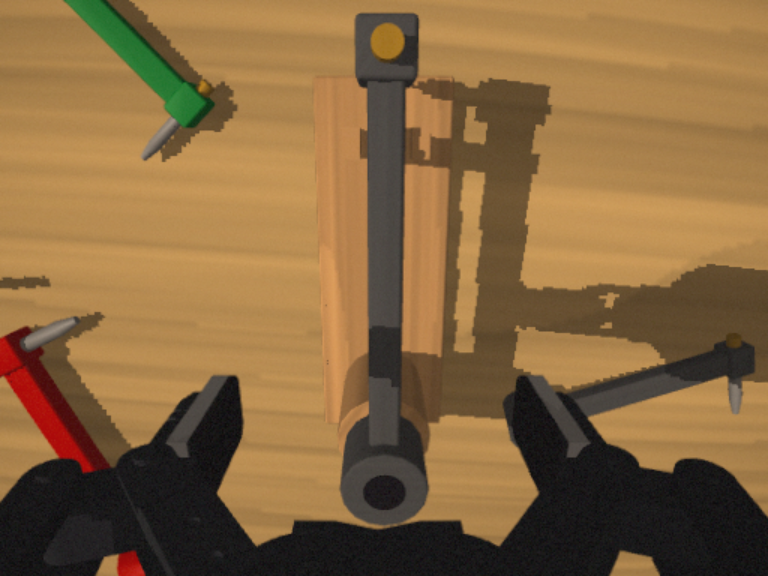

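>>> carry_out:
  moves:
    - [[0, 0, 0], [-0.1, 0.1, 3], 8.5]
    - [[0, 0, 0], [-0.1, 0.1, 5.5], 8.5]
    - [[0, 0, 0], [-0.1, 0.1, 6.6], 8.5]
    - [[0, 0, 0], [-0.1, 0.1, 6.6], 8.5]

```text
t: 4.68
eef_pos: [0.4865, 0.2517, 0.0871]
tool_rot: [0.0, 0.999, 0.037, -0.0]
contact_force: [-0.3, 0.7, 0.6]
gripper_width: 0.998
```

>>> carry_out:
  moves:
    - [[0, 0, 0], [0, 0, 0], 5]
    - [[0, 0, 0], [0, 0, 0], 3]
    - [[0, 0, 0], [0, 0, 0], 1]
    - [[0, 0, 0], [0, 0, 0], 0]
    - [[0, 0, 0], [0, 0, 0], 0]
  newtons: 90

```text
t: 5.3
eef_pos: [0.487, 0.2514, 0.0878]
tool_rot: [0.0, 0.999, 0.037, 0.0]
contact_force: [-1.4, -2.1, 5.4]
gripper_width: 0.148
```

>>> carry_out:
  moves:
    - [[0, 0, 0], [0, 0, 0], 0]
    - [[0, 0, 0], [0, 0, 0], 0]
    - [[0, 0, 0], [0, 0, 0], 0]

```text
t: 5.68
eef_pos: [0.487, 0.2514, 0.0878]
tool_rot: [0.0, 0.999, 0.037, 0.0]
contact_force: [-0.5, -1.7, 6.1]
gripper_width: 0.147
```

```bash
python3 - <<'E'
from h import *
t,p,s,m=avg(8); o=bot.get_obs(); print(t,p.round(4),o["gripper_width"]*85.4,o["contact_force"],o["torque"]); print(m.round(4))
E
```

```text
6.075 [0.487  0.2515 0.0878] 12.931849582497383 [-1.66340019 -1.77350831  5.74454105] [-0.37342876  0.19462576  0.03815415]
[[ 9.973e-01  7.340e-02  6.000e-04]
 [ 7.340e-02 -9.973e-01 -4.000e-04]
 [ 5.000e-04  5.000e-04 -1.000e+00]]
```

>>> carry_out:
  moves:
    - [[0, 0, 0], [0, 0, -0.5], 0]
    - [[0, 0, 0], [0, 0, -1.5], 0]
    - [[0, 0, 0], [0, 0, -3], 0]
    - [[0, 0, 0], [0, 0, -4.5], 0]
    - [[0, 0, 0], [0, 0, -6], 0]

```text
t: 6.7
eef_pos: [0.4869, 0.2518, 0.1487]
tool_rot: [-0.0, 0.999, 0.037, 0.0]
contact_force: [0.9, -0.3, -4.5]
gripper_width: 0.148
```

>>> carry_out:
  moves:
    - [[0, 0, 0], [0, 0, -1.5], 0]
    - [[0, 0, 0], [0, 0, -3], 0]
    - [[0, 0, 0], [0, 0, -3], 0]
    - [[0, 0, 0], [0, 0, -3], 0]

```text
t: 7.2
eef_pos: [0.4865, 0.2514, 0.177]
tool_rot: [0.0, 0.999, 0.037, -0.0]
contact_force: [0.1, -0.3, -4.0]
gripper_width: 0.151
```

```bash
python3 - <<'E'
from h import *
t,p,s,m=avg(6); o=bot.get_obs(); print(t,p.round(4),o["gripper_width"]*85.4,o["contact_force"],o["torque"]); print(m.round(4))
i=bot.camera_info("wrist"); im=bot.read_camera("wrist"); np.save("w4.npy",im)
for x,z in ((-.07,.018),(.11,.01),(0,.01)): print((1.5*proj(i,p+m[:,0]*x+[0,0,.002+z])).round(1))
s=bot.read_camera("scene"); bot.silhouettes
si=bot.camera_info("scene"); c=proj(si,p).astype(int)
crop=s[c[1]-60:c[1]+60,c[0]-60:c[0]+60]
a=cv2.resize(im,None,fx=1,fy=1); b=cv2.resize(crop,(384,384),interpolation=cv2.INTER_CUBIC)[:, :288]
b=cv2.resize(crop,(288,288),interpolation=cv2.INTER_CUBIC); b=np.vstack([b,np.zeros((96,288,3),np.uint8)])
save(np.hstack([a,b]),"w4.png")
E
```

```text
7.5 [0.4864 0.2515 0.1767] 12.400140890463444 [ 0.37267019  0.45172745 -4.50469436] [ 0.01047114  0.03197776 -0.02135917]
[[ 9.973e-01  7.370e-02 -1.100e-03]
 [ 7.370e-02 -9.973e-01 -5.000e-04]
 [-1.100e-03  5.000e-04 -1.000e+00]]
[379.2 630.7]
[381.7 -21.1]
[379.9 428.5]
```

View pics/w4.png

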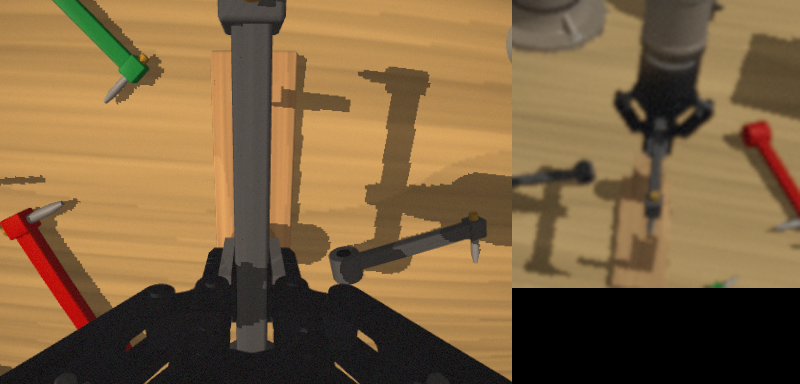

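>>> carry_out:
  moves:
    - [[0, 0, 0], [0.2, 1.5, 0], 0]
    - [[0, 0, 0], [0.4, 4.5, 0], 0]
    - [[0, 0, 0], [0.7, 8, 0], 0]
    - [[0, 0, 0], [1, 11.5, 0], 0]
    - [[0, 0, 0], [1.3, 15, 0], 0]

```text
t: 8.22
eef_pos: [0.5109, 0.1006, 0.1773]
tool_rot: [0.0, 0.999, 0.036, 0.0]
contact_force: [0.5, -0.9, -4.3]
gripper_width: 0.149
```

>>> carry_out:
  moves:
    - [[0, 0, 0], [0.3, 3.5, 0], 0]
    - [[0, 0, 0], [0.6, 7, 0], 0]
    - [[0, 0, 0], [0.8, 10, 0], 0]
    - [[0, 0, 0], [0.8, 11.3, 0], 0]
    - [[0, 0, 0], [0.8, 11.3, 0], 0]

```text
t: 8.85
eef_pos: [0.5268, -0.01, 0.1772]
tool_rot: [0.0, 0.999, 0.036, -0.0]
contact_force: [-0.6, 0.3, -4.8]
gripper_width: 0.149
```

```bash
cat > chk.py <<'E'
from h import *
import sys
n=sys.argv[1]
t,p,s,m=avg(6); o=bot.get_obs(); print(t,p.round(4),o["contact_force"].round(1),o["torque"].round(3)); print(m.round(4))
w=bot.camera_info("wrist"); im=bot.read_camera("wrist").copy(); S=bot.camera_info("scene"); sc=bot.read_camera("scene"); T=bot.camera_info("top"); tp=bot.read_camera("top")
B=p+m[:,0]*.0008+[0,0,.0022]; L=lambda x,z:B+m[:,0]*x-m[:,2]*z
print("boss bottom",L(-.07,-.018).round(4),"nib",L(.11,-.055).round(4))
def crop(im,i,h=45):
    c=np.round(proj(i,L(.02,0))).astype(int); a=np.clip(c-h,0,[512-2*h,384-2*h]); k=384/(2*h)
    q=cv2.resize(im[a[1]:a[1]+2*h,a[0]:a[0]+2*h],(384,384),interpolation=cv2.INTER_CUBIC)
    for P in (L(-.07,.018),L(.11,-.055)): 
        u=(proj(i,P)-a+.5)*k; cv2.drawMarker(q,tuple(int(v) for v in u),(255,0,255),cv2.MARKER_CROSS,9,1)
    return q
u=proj(w,L(.099,.01)); print("head joint pred px",u.round(1)); cv2.drawMarker(im,tuple(int(v) for v in u),(255,0,255),cv2.MARKER_CROSS,9,1)
a=im[:192,130:400]; a=cv2.resize(a,(405,288))
v=np.hstack([crop(sc,S),crop(tp,T)]); 
save(v,n+".png"); save(im,n+"w.png")
E
python3 chk.py d1
```

```text
9.15 [ 0.5269 -0.0077  0.1773] [-0.4 -0.5 -5. ] [-0.023  0.025 -0.039]
[[ 9.972e-01  7.540e-02  0.000e+00]
 [ 7.540e-02 -9.972e-01  6.000e-04]
 [ 1.000e-04 -6.000e-04 -1.000e+00]]
boss bottom [ 0.4579 -0.0129  0.1615] nib [0.6374 0.0007 0.1246]
head joint pred px [253.9  19.3]
```

View pics/d1.png

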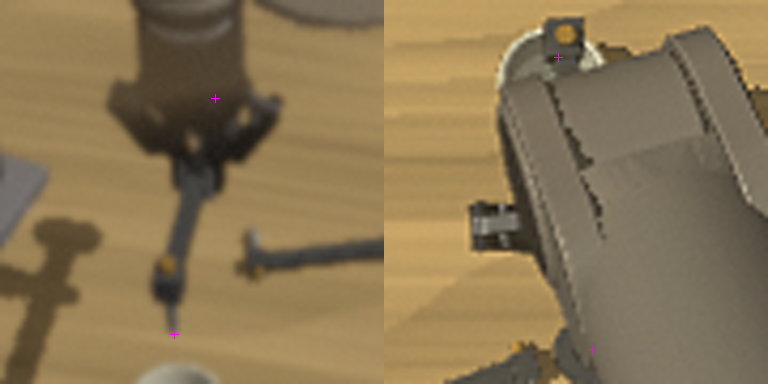

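The scene crop shows the nib tip at (174,330), within about 1 mm of the prediction at (174,334), so the arm is level. The nib hangs over the pot mouth, so I'm dipping now.

>>> carry_out:
  moves:
    - [[0, 0, 0], [0, 0, 1.5], 0]
    - [[0, 0, 0], [0, 0, 3.5], 0]
    - [[0, 0, 0], [0, 0, 5.5], 0]
    - [[0, 0, 0], [0, 0, 7], 0]
    - [[0, 0, 0], [0, 0, 8], 0]

```text
t: 9.93
eef_pos: [0.5267, -0.0091, 0.0961]
tool_rot: [-0.0, 0.999, 0.037, -0.001]
contact_force: [-0.1, 0.5, -5.3]
gripper_width: 0.149
```

>>> carry_out:
  moves:
    - [[0, 0, 0], [0, 0, 1], 0]
    - [[0, 0, 0], [0, 0, 1.8], 0]
    - [[0, 0, 0], [0, 0, 2.3], 0]
    - [[0, 0, 0], [0, 0, 2.3], 0]
    - [[0, 0, 0], [0, 0, 2.3], 0]

```text
t: 10.55
eef_pos: [0.5273, -0.009, 0.0746]
tool_rot: [0.0, 0.999, 0.037, 0.0]
contact_force: [0.4, 0.5, -4.9]
gripper_width: 0.147
```

```bash
python3 chk.py d2
```

```text
10.85 [ 0.5273 -0.0091  0.0746] [-0.1  0.2 -4.7] [-0.037  0.017  0.057]
[[ 9.973e-01  7.360e-02  6.000e-04]
 [ 7.360e-02 -9.973e-01 -0.000e+00]
 [ 6.000e-04  1.000e-04 -1.000e+00]]
boss bottom [ 0.4583 -0.0141  0.0587] nib [ 0.6378 -0.0009  0.0219]
head joint pred px [253.9  18.6]
```

View pics/d2.png

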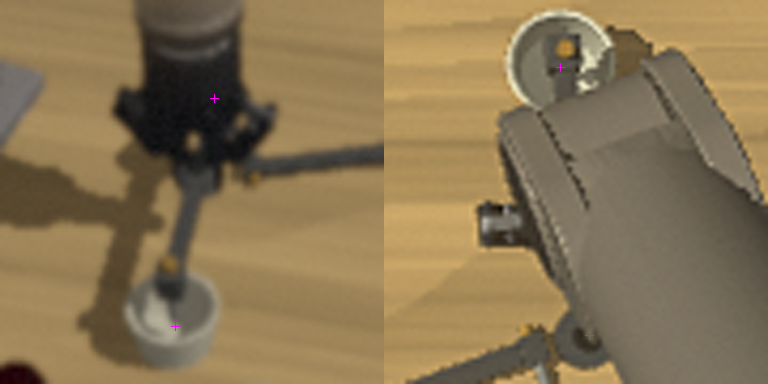

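Nib is in the pot, tip at z≈0.022 (about 23 mm below the rim) and centred, with no contact force. Lifting out.

>>> carry_out:
  moves:
    - [[0, 0, 0], [0, 0, -1], 0]
    - [[0, 0, 0], [0, 0, -3.5], 0]
    - [[0, 0, 0], [0, 0, -7], 0]
    - [[0, 0, 0], [0, 0, -10.5], 0]
    - [[0, 0, 0], [0, 0, -14], 0]

```text
t: 11.62
eef_pos: [0.5268, -0.0089, 0.216]
tool_rot: [0.0, 0.999, 0.037, 0.0]
contact_force: [0.5, -0.1, -5.3]
gripper_width: 0.149
```

>>> carry_out:
  moves:
    - [[0, 0, 0], [0, 0, -3], 0]
    - [[0, 0, 0], [0, 0, -5.5], 0]
    - [[0, 0, 0], [0, 0, -6.5], 0]
    - [[0, 0, 0], [0, 0, -6.5], 0]

```text
t: 12.12
eef_pos: [0.527, -0.009, 0.2796]
tool_rot: [0.0, 0.999, 0.037, 0.0]
contact_force: [0.5, 0.4, -4.8]
gripper_width: 0.149
```

>>> carry_out:
  moves:
    - [[0, 0, 1], [-0.4, 1.5, 0], 0]
    - [[0, 0, 3], [-1.2, 4.5, 0], 0]
    - [[0, 0, 5], [-2, 8, 0], 0]
    - [[0, 0, 7], [-3, 11.5, 0], 0]
    - [[0, 0, 9], [-3.8, 15, 0], 0]

```text
t: 12.75
eef_pos: [0.4986, -0.1638, 0.2779]
tool_rot: [-0.0, 0.999, -0.043, -0.001]
contact_force: [1.2, 0.1, -5.1]
gripper_width: 0.149
```

>>> carry_out:
  moves:
    - [[0, 0, 1.3], [-0.2, 3, 0], 0]
    - [[0, 0, 2.6], [-0.5, 6, 0], 0]
    - [[0, 0, 3.9], [-0.7, 8.2, 0], 0]
    - [[0, 0, 3.9], [-0.7, 9, 0], 0]
    - [[0, 0, 3.9], [-0.7, 9, 0], 0]

```text
t: 13.38
eef_pos: [0.4859, -0.2503, 0.2792]
tool_rot: [-0.0, 0.997, -0.076, 0.0]
contact_force: [0.0, -0.1, -4.1]
gripper_width: 0.148
```

```bash
python3 chk.py f1
```

```text
13.675 [ 0.4862 -0.2493  0.2793] [ 0.2 -0.4 -4.1] [ 0.003 -0.003  0.016]
[[ 9.888e-01 -1.489e-01  2.000e-04]
 [-1.489e-01 -9.888e-01  5.000e-04]
 [ 1.000e-04 -5.000e-04 -1.000e+00]]
boss bottom [ 0.4177 -0.239   0.2635] nib [ 0.5957 -0.2658  0.2265]
head joint pred px [252.2  18.3]
```

View pics/f1.png

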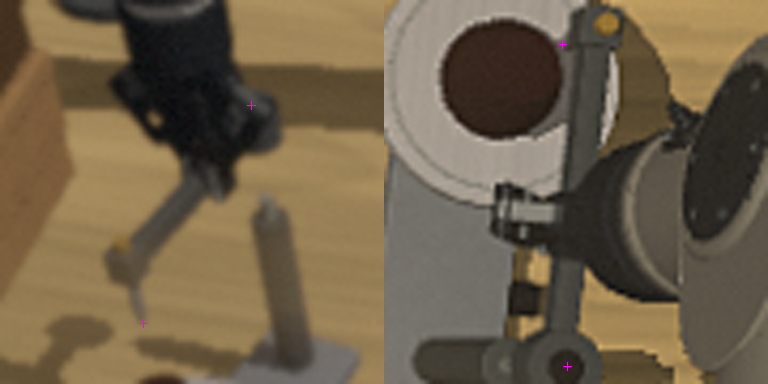

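>>> carry_out:
  moves:
    - [[0, 0, 0], [0, 0.1, 0.6], 0]
    - [[0, 0, 0], [0, 0.1, 1.4], 0]
    - [[0, 0, 0], [0, 0.1, 2.2], 0]
    - [[0, 0, 0], [0, 0.1, 2.6], 0]
    - [[0, 0, 0], [0, 0.1, 2.6], 0]

```text
t: 14.45
eef_pos: [0.4854, -0.2515, 0.2528]
tool_rot: [-0.0, 0.997, -0.076, -0.0]
contact_force: [-0.7, -0.4, -4.9]
gripper_width: 0.146
```

```bash
python3 chk.py f2; python3 - <<'E'
from h import *
T=bot.camera_info("top")
B=np.array([.4862,-.2493,.2793])+[.0008,0,.0022]; c=np.round(proj(T,B+np.array([.9888,-.1489,0])*.02)).astype(int); a=np.clip(c-45,0,[422,294])
for q in((123,357),(120,357)): print("pin/post from top",atz(T,a+np.array(q)*90/384-.5,.207).round(4),atz(T,a+np.array(q)*90/384-.5,.187).round(4))
ims=[cv2.imread("pics/f2.png"),cv2.imread("pics/f2w.png")]
cv2.imwrite("pics/f2all.png",np.hstack([ims[0][:,:384],cv2.resize(ims[1][:288],(384,216)) if 0 else ims[1][:, 60:460]]))
E
```

```text
14.75 [ 0.4858 -0.2516  0.2535] [ 0.1 -0.3 -5. ] [ 0.017 -0.005 -0.021]
[[ 9.886e-01 -1.508e-01  4.000e-04]
 [-1.508e-01 -9.886e-01 -2.000e-04]
 [ 4.000e-04  1.000e-04 -1.000e+00]]
boss bottom [ 0.4174 -0.2411  0.2377] nib [ 0.5953 -0.2683  0.2007]
head joint pred px [253.2  18.6]
pin/post from top [ 0.4218 -0.2352  0.207 ] [ 0.4216 -0.2412  0.187 ]
pin/post from top [ 0.4218 -0.2335  0.207 ] [ 0.4216 -0.2394  0.187 ]
```

View pics/f2all.png

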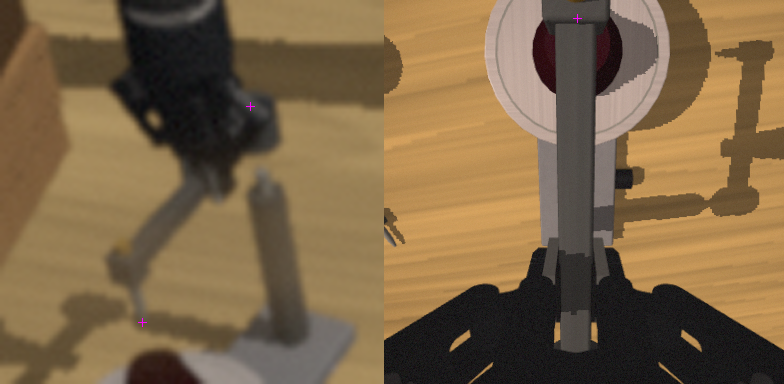

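```bash
python3 - <<'E'
from h import *
bot.read_camera("top"); T=bot.camera_info("top")
for l,z in(("pot_rim",.045),("tumbler",.07),("jar",.075)):
    print(l,[(round(d["score"],2),atz(T,d["location"],z).round(3)) for d in bot.silhouettes(l,"top")[:1]])
o=bot.get_obs(); print(o["t"],o["eef_pos"].round(4),np.abs(o["joint_vel"]).max().round(4),o["gripper_width"])
print(bot.hand_in())
E
```

```text
pot_rim []
tumbler [(0.96, array([ 0.74 , -0.075,  0.07 ]))]
jar [(0.68, array([0.723, 0.102, 0.075]))]
15.1 [ 0.4856 -0.2515  0.2533] 0.0011 0.14710699746547895
the job is handed in; nothing more can be done
None
```

I lifted the dark lining arm off the rest by its balance point and dipped the nib. I then handed in while holding the arm still and level over the lining wheel, at about 15.1 s.

**Dip:** the nib tip was worked out at z ≈ 0.022, about 23 mm below the rim. It was centred in the pot, and the force showed only the arm's own weight.

**Final hold:**
- **Boss:** its underside is about 31 mm above the pin, worked out at (0.417, −0.241). Pin estimates ranged over x 0.417–0.422 and y −0.234 to −0.242, so it should be within a few millimetres.
- **Nib:** its tip is about 50 mm above the cup's foot, at (0.595, −0.268). The cup was measured at about (0.594, −0.267).
- **Level and alignment:** the tool reads level to about 0.03°. In the wrist picture the bar lies along the middle of the wheel's base and turntable. The force is steady at about 5 N, roughly the arm's weight, so nothing else is being touched.

**Checks that failed or disagreed:**
- **Pot:** the network did not report it in the last top view, so I did not re-measure it. The dip showed no side force.
- **Jar:** its last reading was 5–9 mm from the first, at a lower score. Neither the robot nor the lining arm was planned to go near it, so I take that as detection error, but I did not confirm it.
- **Tumbler:** it read as unmoved, to within 3 mm.

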